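Gauge the planter's drain hole

TASK

Check the drain hole in the boss of the terracotta planter with the double-ended plug gauge from the wooden cradle: slide the green go end straight in until its collar is home against the boss, draw it out, turn the gauge round, and lean the red no-go end lightly but steadily on the floor of the hole's recess for a second to confirm that it goes no further. Then lay the gauge back in its cradle and let go of it. The hole is not quite in the middle of the planter and the fired clay chips under hard pushes (30 N), so feel your way in, and leave everything else on the bench where it is.

Things in the scene. Friction and masses are not known exactly. Their poses are not given: they have to be found in the camera images.
- planter: fixed terracotta trough, 110 (x) x 220 (y) x 120 mm tall, open on top; origin at the centre of its underside, z up. On its -x wall stands a square boss, 50 mm deep, 78 mm wide, 44 to 120 mm up, with a white front face at x = -105 mm. A round hole runs into that face along +x, parallel to the planter's x axis, 82 mm up. It does not give under load; chips above 30 N
- boss_face (a point): point on the plane of the boss's white face, at hole height, on the planter's middle plane; axes as the planter's, +x into the hole. The boss with its hole sits by hand off this point: the hole's true centre is 0 to 9 mm away along y, to either side, unmeasured. Hole: a recess 32 mm across, 7 mm deep with a flat floor, then a bore 25.2 mm across, 43 mm deep
- gauge_mid (a point): centre of the loose plug gauge (0.13 to 0.25 kg); +x along it to the go end, z up. Blue bar handle 110 (x) x 18 (y) x 20 mm (z), gripped across its middle; at each end, 55 to 59 mm from the centre, a round collar 34 mm across: green on the go side (+x), red on the no-go side (-x). With the go end home the green collar meets the boss face, the centre 59 mm before the face
- go_tip (a point): tip of the go end on the gauge's axis, 97 mm from its centre, axes as gauge_mid: aluminium plug 24 mm across, 38 mm long, nose tapered to 19 mm over the last 2.5 mm
- nogo_tip (a point): tip of the no-go end on the gauge's axis, 77 mm from its centre, axes as gauge_mid: aluminium plug 29 mm across, 18 mm long; it enters the recess and stops at its floor
- cradle: fixed wooden cradle, origin at the centre of its underside; the gauge lies along its x, either way round. Base 120 x 60 x 12 mm; two walls 10 mm thick at x = -40 and +40 mm, 56 mm wide (y), 63 mm tall, each with a slot 28 mm wide, floor 45 mm up. Handle rests on the slot floors, its axis 55 mm up, with 10 mm of play along x; between the walls it is free for fingers
- glaze_jar: bystander, leave alone: small glaze jar with green lid, 54 mm across, 60 mm tall, standing; origin at the centre of its underside
- slip_tub: bystander, leave alone: round tub with orange band and white lid, 90 mm across, 65 mm tall, standing; origin at the centre of its underside
- beaker: bystander, leave alone: open white plastic beaker, 80 mm across, 110 mm tall, standing; origin at the centre of its underside
- rib: bystander, leave alone: dark wooden potter's rib, 100 x 50 x 8 mm, lying flat; origin at the centre of its underside
- brush: bystander, leave alone: brush 190 mm long, lying flat
- tap_nut: bystander, leave alone: square brass nut of the drain fitting, 46 x 46 x 12 mm, lying flat; origin at the centre of its underside
- plug_washer: bystander, leave alone: black rubber disc, 40 mm across, 8 mm thick, lying flat; origin at the centre of its underside
Things that resemble listed ones, but are neither listed nor needed, are in the scene too. What is shaped like the part that bears gauge_mid but yellow is not meant.

How it is judged (in metres and radians):
On the way, in this order (a step that is already met when the one before it is completed fails the run):
1. the go end is fully home in the bore: its collar within 3 mm of the boss face, for 0.3 s (x of go_tip in the frame of planter between -0.07 and -0.06 m and y of go_tip in the frame of planter between -0.012 and 0.012 m and z of go_tip in the frame of planter between 0.078 and 0.086 m and angle between the x axis of gauge_mid and the x axis of planter, either way round below 0.08 rad), for 0.3 s.
2. the no-go end, in the recess (at least 3 mm past the face) and held against it with more than 3 N for 0.5 s, goes no further (x of nogo_tip in the frame of planter between -0.102 and -0.093 m and y of nogo_tip in the frame of planter between -0.012 and 0.012 m and z of nogo_tip in the frame of planter between 0.078 and 0.086 m and angle between the x axis of gauge_mid and the x axis of planter, either way round below 0.08 rad and contact force between gauge and planter above 3 N), for 0.5 s.
At the end, for the whole second after the job is handed in: the gauge lies at rest in the cradle, either way round: centre within 14 mm lengthwise, 7 mm sideways and 4 mm in height of its seat, level, along the cradle; go home and no-go refused before (x of gauge_mid in the frame of cradle between -0.014 and 0.014 m and y of gauge_mid in the frame of cradle between -0.007 and 0.007 m and z of gauge_mid in the frame of cradle between 0.051 and 0.059 m and angle between the x axis of gauge_mid and the x axis of cradle, either way round below 0.2 rad and angle between gauge_mid's own z axis and vertical below 0.1 rad and linear speed of gauge below 0.02 m/s); the robot touches nothing.
It fails at once if the planter or its boss is pushed with more than 30 N by the gauge (contact force between gauge and planter above 30 N).
It fails at once if the robot itself pushes the planter with more than 30 N (contact force between the arm and planter above 30 N).
It fails at once if a bystander is moved by more than 30 mm (distance of any of glaze_jar, slip_tub, beaker, rib, brush, tap_nut, plug_washer from where it was at the start of the episode above 0.03 m).
It also fails if it takes over 72 s, if anything falls off the work surface, if the arm or the gripper's body presses on something with over 40 N, if the wrist force passes 120 N, or if a joint passes its speed limit or range.

ROBOT

A 7-joint arm with a two-finger parallel gripper is mounted at the origin on the work surface. World frame = base frame: x ahead of the robot, y to its left, z up, the work surface at z = 0. Lengths are in mm, angles in degrees, forces in N, time in s.
With the tool pointing down it reaches from about 400 to 900 mm from the base axis. Payload 5.5 kg.
Tool frame: the origin (TCP) lies on the centre line of the jaws, within the pads' length; the fingertips stand 14 mm ahead of it and the grasp point (between the pads) lies 5 mm behind it (ctrl.tips_ahead is the distance from the TCP to the fingertips, in mm); z points along the fingers, y is the direction in which the jaws open and shut (so a half turn about z gives the same grasp; the last joint's range is limited). The gripper opens to 92 mm and grips with 3 to 60 N. Pads are 19 mm wide; open, the fingers measure 130 mm over their backs; the gripper's body (75 mm by 190 mm) begins 47 mm behind the grasp point.
Start: joints at [81.944, 28.699, -24.465, 88.831, 12.651, 65.22, -12.049], TCP at [255.427, -597.71, 240.729] pointing down, gripper open.
Joint ranges: [-164.97, 164.97], [-17.58, 116.51], [-87.97, 89.64], [11.32, 138.91], [-80.73, 260.73], [10.89, 115.49], [-147.41, 147.41]. Speed limits (degrees/s): [147.25, 147.25, 180, 180, 180, 180, 180].

INTERFACE

Orientations are given as a 3x3 rotation matrix whose columns are the frame's x, y, z axes.
In Python, from workcell import ctrl, vision gives the robot as it stands. Calls block until the motion is done:
- ctrl.move_ptp(position, orientation): joint-space move of the TCP to a pose.
- ctrl.move_linear(position, v=150, frame=None, until_force=None): straight line of the TCP; frame=None keeps the orientation; v is the mean speed in mm/s. With until_force (N) it stops when the force on the tool has changed by that much, and returns True; else False.
- ctrl.set_joints(angles): joint-space move.
- ctrl.set_gripper(opening, f_grip=None): opening from 0.0 (shut) to 1.0 (fully open); f_grip is the grip in N (None keeps the last); returns when the fingers have stopped.
- ctrl.hold(seconds).
- ctrl.ik(position, orientation): joint angles nearest the present ones, or None.
- vision.capture(name): name is "scene" or "top" or "wrist"; returns a dict with "pixels" (400x640x3 uint8, blue, green, red), "mtx" (3x3 intrinsics, pixels), "rvec" (rotation vector, rad) and "tvec" (3), from world to camera coordinates, as OpenCV has them; the wrist camera has in their place "T_tool_cam" (4x4, takes a point from camera to tool coordinates, whose origin is the TCP and whose axes are the flange's). Camera axes: x right, y down, z forward; pixel columns grow to the right and rows downward; lengths in mm; the calibration is good to about 2 mm. A picture is of the moment at which its call begins: read the wrist's pose just before it. There is no depth.
A pose or a line that the arm cannot do raises ctrl.PlanningError and nothing moves.
- ctrl.close_job(): hands the job in, once; it reports no verdict.
Readings, each from a call of its own:
- ctrl.get_time_s(): time.
- ctrl.get_q(): joint angles.
- ctrl.get_dq(): joint speeds.
- ctrl.get_joint_torque(): joint torques, N m.
- ctrl.get_tool_pos(): TCP position.
- ctrl.get_orientation(): TCP orientation.
- ctrl.get_force(): force on the tool from outside, world axes, zero at the start.
- ctrl.get_moment(): the same for the moment, N m.
- ctrl.get_width(): opening from 0.0 (shut) to 1.0 (fully open).
Only numpy, scipy, OpenCV 4.12 (cv2) and the standard library are available. Lean on these libraries where they do the work, as an engineer would, in place of code of your own. Each camera call takes 0.05 s, during which the arm holds its last target. There are 200 camera calls.

## Working session

There is one attempt and no reset: what is moved stays moved. The work goes in short steps, each a Python script; the robot and the scene stay as the last script left them, time stands still between calls to the robot, and variables do not carry over. Pictures are saved under pics/ and viewed, about 8 in all and at most 12, crops included, and the job is handed in when it is done.

```bash
mkdir -p pics; ls; python3 - <<'E'
from workcell import ctrl, vision
import cv2,pickle
for n in("scene","top"):
    c=vision.capture(n); pickle.dump(c,open(n+".pkl","wb")); cv2.imwrite(f"pics/{n}.png",c["pixels"])
    R=cv2.Rodrigues(c["rvec"])[0]; print(n,(-R.T@c["tvec"].reshape(3)).round(),c["mtx"].round(1).tolist(), R.round(2).tolist())
print(ctrl.get_time_s(),ctrl.get_tool_pos(),ctrl.get_orientation())
E
```

```text
pics
scene [1193. -385.  532.] [[366.5, 0.0, 324.2], [0.0, 366.5, 202.3], [0.0, 0.0, 1.0]] [[0.45, 0.89, 0.02], [0.48, -0.22, -0.85], [-0.75, 0.39, -0.53]]
top [355. -59. 931.] [[384.1, 0.0, 320.3], [0.0, 384.1, 197.6], [0.0, 0.0, 1.0]] [[0.0, -1.0, 0.01], [-0.98, -0.01, -0.22], [0.22, -0.01, -0.98]]
0.1 [ 255.13210344 -597.1747826   239.78060108] [[ 9.19544631e-01  3.92985094e-01 -6.22097698e-04]
 [ 3.92985578e-01 -9.19543151e-01  1.65189606e-03]
 [ 7.71248493e-05 -1.76346757e-03 -9.99998442e-01]]
```

View pics/top.png

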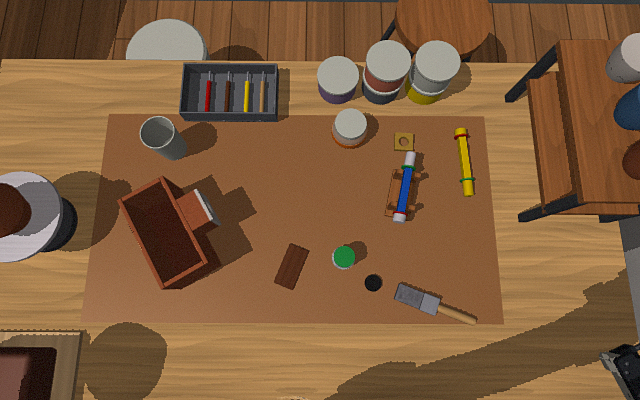

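View pics/scene.png

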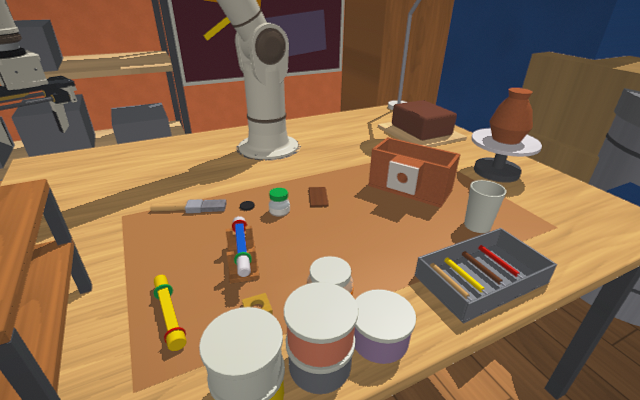

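The top view shows the planter at about (165,230), with its white boss face at (205,205). The blue gauge lies in the cradle around (404,187), and the yellow decoy is at (465,160). Next I'll zoom in on both.

```bash
python3 - <<'E'
import cv2,numpy as np
t=cv2.imread("pics/top.png");s=cv2.imread("pics/scene.png")
a=cv2.resize(t[140:230,370:450],None,fx=4,fy=4,interpolation=2)  # 320x360
b=cv2.resize(t[165:295,110:230],(320,347),interpolation=2)
c=cv2.resize(s[205:305,200:290],(360,400),interpolation=2)
d=cv2.resize(s[130:210,360:470],(440,320),interpolation=2)
im=np.zeros((600,800,3),np.uint8)
def put(x,y,p):
    h,w=p.shape[:2]; im[y:y+h,x:x+w]=p[:600-y,:800-x]
put(0,0,cv2.resize(a,(266,300)));put(270,0,cv2.resize(b,(277,300)));put(0,305,cv2.resize(c,(265,295)));put(270,305,cv2.resize(d,(405,295)))
cv2.imwrite("pics/crops.png",im)
E
```

```text
(no output)
```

View pics/crops.png

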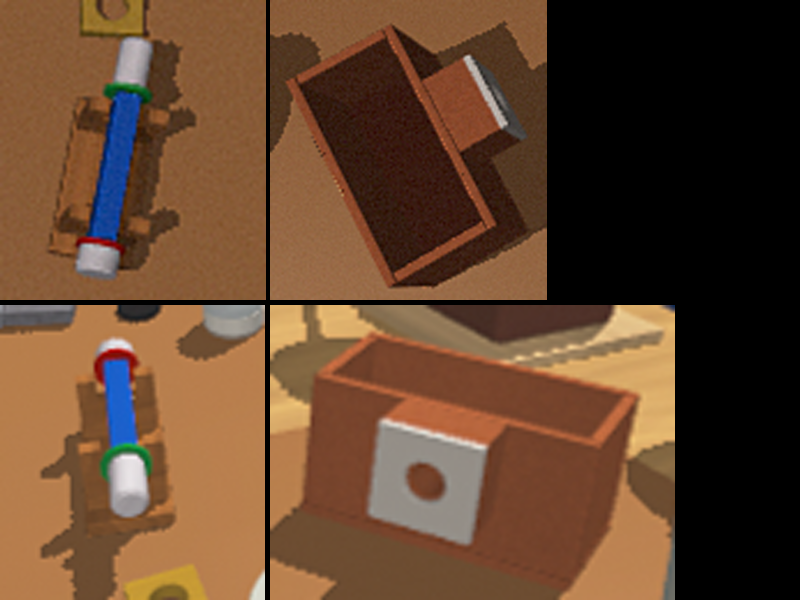

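The crops show the go (green) end pointing up in the top image, towards +x, and the hole centred in the white boss face. Now I'll triangulate.

```bash
cat > geo.py <<'E'
import pickle,numpy as np,cv2
def ray(c,p):
    R=cv2.Rodrigues(np.array(c["rvec"],float))[0];o=-R.T@np.array(c["tvec"],float).reshape(3)
    d=R.T@np.linalg.inv(c["mtx"])@np.array([*p,1.]);return o,d/np.linalg.norm(d)
def atz(c,p,z):
    o,d=ray(c,p);return o+d*(z-o[2])/d[2]
def tri(*cp):
    A=np.zeros((3,3));b=np.zeros(3)
    for c,p in cp:
        o,d=ray(c,p);M=np.eye(3)-np.outer(d,d);A+=M;b+=M@o
    x=np.linalg.solve(A,b);return x,[round(float(np.linalg.norm((np.eye(3)-np.outer(d,d))@(x-o))),1) for o,d in [ray(c,p) for c,p in cp]]
E
python3 - <<'E'
from geo import *
np.set_printoptions(suppress=True,precision=1)
T=pickle.load(open("top.pkl","rb"));S=pickle.load(open("scene.pkl","rb"))
g=atz(T,(408.4,167.3),55);r=atz(T,(400.3,212.9),55)
print("collars top@55",g,r,np.linalg.norm(g-r),np.degrees(np.arctan2(*(g-r)[1::-1])))
print("tri green",tri((T,(408.4,167.3)),(S,(242.4,258.6))),"red",tri((T,(400.3,212.9)),(S,(239.7,224.3))))
P=[atz(T,p,120) for p in[(162,176.7),(118.7,200.5),(163.3,288.5),(207.1,262.1)]]
print("planter",*P,[np.linalg.norm(P[i]-P[i-1]) for i in range(4)],"c",np.mean(P,axis=0))
for i in range(4): d=P[i]-P[i-1];print(np.degrees(np.arctan2(d[1],d[0])))
b=[atz(T,p,120) for p in[(195.8,189.7),(212.7,219.2)]];print("boss",b,np.linalg.norm(b[0]-b[1]),np.degrees(np.arctan2(*(b[0]-b[1])[1::-1])))
print("boss corners tri",tri((T,(195.8,189.7)),(S,(419.2,168.6))),tri((T,(212.7,219.2)),(S,(389.6,161.2))))
for p in[(419.2,168.6),(389.6,161.2)]:print("scene@120",atz(S,p,120))
print("hole scene@82",atz(S,(402.4,178.1),82))
E
```

```text
collars top@55 [ 630.1 -273.4   55. ] [ 519.4 -249.4   55. ] 113.25253803114782 -12.228394594378766
tri green (array([ 630.2, -272.5,   55.4]), [0.8, 0.8]) red (array([ 519.1, -247. ,   59.1]), [1.6, 1.6])
planter [584.9 283.1 120. ] [531.1 371.  120. ] [347.1 257.7 120. ] [400.9 171.9 120. ] [np.float64(214.95172272416966), np.float64(103.06993383666617), np.float64(216.07986229324237), np.float64(101.36141470867574)] c [466.  270.9 120. ]
31.16610110243221
121.44833813379181
-148.37772318369642
-57.91304263378346
boss [array([556. , 207.1, 120. ]), array([491.4, 166.2, 120. ])] 76.49064831680445 32.33968224417956
boss corners tri (array([558.3, 210.6, 117.4]), [2.9, 2.9]) (array([492.3, 167.9, 118.5]), [1.4, 1.4])
scene@120 [562.1 210.6 120. ]
scene@120 [494.8 167.6 120. ]
hole scene@82 [529.6 188.8  82. ]
```

```bash
cat >> geo.py <<'E'
def down(a):
    a=np.radians(a);c,s=np.cos(a),np.sin(a);return np.array([[c,s,0],[s,-c,0],[0,0,-1.]])
E
python3 - <<'E'
from geo import *
from workcell import ctrl,vision
f=np.array([525,188]);n=np.array([-.524,.852])
for o in(0,180):
    for nm,p,a in(("grasp",[575,-261,50],-12),("go",[*(f-59*n),77],122),("goback",[*(f-140*n),77],122),("nogo",[*(f-70*n),77],-58),("nogoback",[*(f-140*n),77],-58),("hi",[*(f-140*n),250],-58)):
        q=ctrl.ik(np.array(p),down(a+o));print(o,nm,None if q is None else np.round(q))
print(vision.capture("wrist")["T_tool_cam"].round(2))
E
```

```text
0 grasp [ 37.  40. -21.  99.  19.  45. -94.]
0 go [ 16.  39. -43. 106.  35.  49. -13.]
0 goback [ 29.  46. -54. 102.  45.  56. -12.]
0 nogo [ -35.   34.   25.  108.  -20.   43. -146.]
0 nogoback [ -38.   39.   39.  104.  -33.   48. -131.]
0 hi [ -32.   23.   30.   97.  -13.   63. -146.]
180 grasp [ 57.  49. -50.  98.  45.  55.  66.]
180 go [ -39.   34.   29.  108.  -23.   43. -145.]
180 goback [ -38.   39.   39.  104.  -33.   48. -131.]
180 nogo [ 17.  39. -44. 106.  35.  49. -12.]
180 nogoback [ 29.  46. -54. 102.  45.  56. -12.]
180 hi [ 32.  33. -58.  95.  29.  69.  -1.]
[[  -0.     -0.96   -0.26   71.3 ]
 [   1.     -0.     -0.      0.41]
 [   0.     -0.26    0.96 -143.29]
 [   0.      0.      0.      1.  ]]
```

```bash
cat >> geo.py <<'E'
def wcap(vision,ctrl):
    p=np.array(ctrl.get_tool_pos());R=np.array(ctrl.get_orientation())
    c=vision.capture("wrist");W=np.eye(4);W[:3,:3]=R;W[:3,3]=p
    M=np.linalg.inv(W@c["T_tool_cam"]);return dict(pixels=c["pixels"],mtx=c["mtx"],rvec=cv2.Rodrigues(M[:3,:3])[0],tvec=M[:3,3])
E
python3 - <<'E'
from geo import *
from workcell import ctrl,vision
n=np.array([-.524,.852,0]);f=np.array([525,188,0.]);Z=np.array([0,0,1.]);u=np.cross(Z,n)
t=np.radians(30);x=-np.cos(t)*n-np.sin(t)*Z;z=-np.cos(t)*Z+np.sin(t)*n;R=np.stack([x,np.cross(z,x),z],1)
out={}
def look(k,p,R):
    ctrl.move_ptp(p,R);ctrl.hold(.3);out[k]=wcap(vision,ctrl)
look("g1",np.array([575,-261,230.]),down(-12))
look("g2",np.array([515,-248,230.]),down(-12))
look("b1",f-60*n+190*Z+25*u,R)
look("b2",f-75*n+230*Z-35*u,R)
pickle.dump(out,open("w.pkl","wb"))
im=np.vstack([np.hstack([cv2.resize(out[a]["pixels"],(400,250),interpolation=3) for a in r]) for r in(("g1","g2"),("b1","b2"))])
cv2.imwrite("pics/wr.png",im);print(ctrl.get_time_s(),ctrl.get_q().round(),out["b1"]["mtx"])
E
```

```text
5.3917 [  -2.   33.    1.   87.  -27.   78. -140.] [[340.37816375   0.         316.46212067]
 [  0.         340.37816375 199.526979  ]
 [  0.           0.           1.        ]]
```

View pics/wr.png

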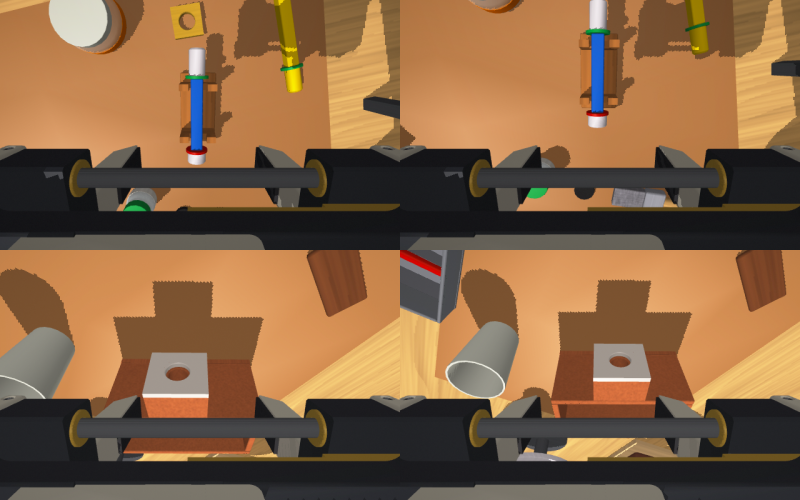

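```bash
python3 - <<'E'
from geo import *
np.set_printoptions(suppress=True,precision=1)
o=pickle.load(open("w.pkl","rb"))
C={};H={}
for k in("b1","b2"):
    im=o[k]["pixels"];hsv=cv2.cvtColor(im,cv2.COLOR_BGR2HSV)
    m=((hsv[...,1]<60)&(hsv[...,2]>110)).astype(np.uint8)*255
    m[:,:200]=0;m[:,440:]=0;m[240:]=0
    cs,h=cv2.findContours(m,cv2.RETR_CCOMP,cv2.CHAIN_APPROX_NONE)
    i=max((j for j in range(len(cs)) if h[0][j][3]<0),key=lambda j:cv2.contourArea(cs[j]))
    hull=cv2.convexHull(cs[i]);q=cv2.approxPolyDP(hull,6,True).reshape(-1,2)
    ho=max((j for j in range(len(cs)) if h[0][j][3]==i),key=lambda j:cv2.contourArea(cs[j]))
    e=cv2.fitEllipse(cs[ho]);print(k,cv2.contourArea(cs[i]),q.tolist(),e)
    C[k]=q;H[k]=e
    # refined: min hue
for k in("g1","g2"):
    im=o[k]["pixels"];hsv=cv2.cvtColor(im,cv2.COLOR_BGR2HSV);h,s,v=cv2.split(hsv)
    H[k]={}
    for nm,mm in(("blue",(h>100)&(h<130)&(s>120)&(v>60)),("green",(h>50)&(h<85)&(s>120)),("red",((h<6)|(h>174))&(s>150))):
        m=mm.astype(np.uint8);m[235:]=0;m[:,:230]=0;m[:,400:]=0
        nn,l,st,ce=cv2.connectedComponentsWithStats(m);j=1+np.argmax(st[1:,4]);ys,xs=np.where(l==j)
        r=cv2.minAreaRect(np.stack([xs,ys],1).astype(np.float32));H[k][nm]=r;print(k,nm,st[j,4],r)
for nm in("blue","green","red"):print(nm,tri((o["g1"],H["g1"][nm][0]),(o["g2"],H["g2"][nm][0])))
print("hole",tri((o["b1"],H["b1"][0]),(o["b2"],H["b2"][0])))
pickle.dump((C,H),open("feat.pkl","wb"))
im=np.vstack([np.hstack([o[a]["pixels"][130:260,200:400],o[b]["pixels"][130:260,200:400]]) for a,b in(("b1","b2"),)])
cv2.imwrite("pics/bz.png",cv2.resize(im,(800,260),interpolation=0))
E
```

```text
b1 6827.0 [[330, 165], [332, 236], [229, 235], [243, 164]] ((283.97503662109375, 197.71316528320312), (23.3383846282959, 38.55788040161133), 85.76007080078125)
b2 5001.0 [[387, 150], [399, 210], [309, 209], [310, 150]] ((351.37078857421875, 178.3345947265625), (18.952953338623047, 34.079620361328125), 95.47091674804688)
g1 blue 2056 ((314.4999694824219, 180.5), (106.99998474121094, 18.999996185302734), 90.0)
g1 green 161 ((314.5, 123.5), (5.0, 35.0), 90.0)
g1 red 5 ((302.6500244140625, 233.9500274658203), (0.9486832022666931, 3.1622774600982666), 71.56504821777344)
g2 blue 2573 ((315.9999694824219, 115.99999237060547), (19.999996185302734, 125.99998474121094), 0.0)
g2 green 284 ((316.0273742675781, 50.73311996459961), (38.15424728393555, 9.74378776550293), 2.045408248901367)
g2 red 235 ((315.0, 181.0), (10.0, 34.0), 90.0)
blue (array([ 577.6, -260.2,   52.2]), [0.1, 0.1])
green (array([ 630.4, -271.6,   61.1]), [0.0, 0.0])
red (array([ 517.1, -240.2,   34.1]), [6.1, 6.1])
hole (array([525.4, 191. ,  81.9]), [0.0, 0.0])
```

View pics/bz.png

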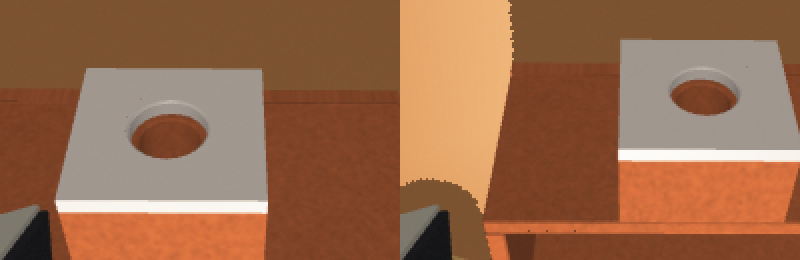

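```bash
python3 - <<'E'
from geo import *
np.set_printoptions(suppress=True,precision=1)
o=pickle.load(open("w.pkl","rb"));C={}
for k in("b1","b2"):
    im=o[k]["pixels"];hsv=cv2.cvtColor(im,cv2.COLOR_BGR2HSV)
    m=((hsv[...,1]<60)&(hsv[...,2]>110)&(hsv[...,2]<200)).astype(np.uint8)*255
    m[:,:200]=0;m[:,440:]=0;m[240:]=0
    cs,_=cv2.findContours(m,cv2.RETR_EXTERNAL,cv2.CHAIN_APPROX_NONE)
    q=cv2.approxPolyDP(cv2.convexHull(max(cs,key=cv2.contourArea)),6,True).reshape(-1,2).astype(float)
    q=q[np.argsort(q[:,1])];q=np.vstack([q[:2][np.argsort(q[:2,0])],q[2:][np.argsort(q[2:,0])]]);C[k]=q;print(q.tolist())
P=np.array([tri((o["b1"],a),(o["b2"],b))[0] for a,b in zip(C["b1"],C["b2"])]);print(P)
for i,j in((0,1),(2,3),(0,2),(1,3)):print(np.linalg.norm(P[i]-P[j]),np.degrees(np.arctan2(*(P[j]-P[i])[1::-1])))
print("mean",P.mean(0))
print("rim hole",tri((o["b1"],(284,194.5)),(o["b2"],(352.2,175.3))))
# PnP on each view
obj=np.array([[-39,-38,0],[39,-38,0],[-39,38,0],[39,38,0]],float)
# world-plane check: centre ray at z=82 using homography diag
for k in C:
    c=o[k];ok,rv,tv=cv2.solvePnP(obj,C[k],c["mtx"],None)
    Rw=cv2.Rodrigues(c["rvec"])[0];ct=Rw.T@(tv.ravel()-np.array(c["tvec"]).ravel());A=Rw.T@cv2.Rodrigues(rv)[0]
    print("pnp",ct,"x axis yaw",np.degrees(np.arctan2(A[1,0],A[0,0])),A[:,2])
E
```

```text
[[243.0, 164.0], [330.0, 165.0], [228.0, 229.0], [333.0, 230.0]]
[[310.0, 150.0], [387.0, 150.0], [309.0, 204.0], [400.0, 204.0]]
[[560.4 208.3  43.2]
 [493.8 168.8  42.4]
 [559.9 209.  117.4]
 [493.4 169.  117.3]]
77.47365930265737 -149.3644069771825
77.58253738593214 -148.9042187547751
74.13112709091403 125.43519237588498
74.89962261081524 151.65330353743997
mean [526.9 188.8  80.1]
rim hole (array([527.4, 187. ,  82.7]), [0.0, 0.0])
pnp [526.3 189.8  78.9] x axis yaw -149.57291457594073 [-0.5  0.9  0. ]
pnp [525.7 190.2  77.8] x axis yaw -148.54112701107573 [-0.5  0.9  0. ]
```

```bash
python3 - <<'E'
from geo import *
np.set_printoptions(suppress=True,precision=1)
o=pickle.load(open("w.pkl","rb"))
g,r,b=[atz(o["g2"],p,65) for p in((316.03,50.7),(315,181),(316,116))]
yaw=np.degrees(np.arctan2(*(g-r)[1::-1]));print(g,r,b,yaw)
from workcell import ctrl,vision
R=down(yaw);c=(g+r)/2;c=.5*(c+b);print(c)
ctrl.set_gripper(.6)
ctrl.move_ptp(np.array([c[0],c[1],150]),R)
ctrl.move_linear(np.array([c[0],c[1],50]),v=120,until_force=8)
print(ctrl.get_tool_pos(),ctrl.get_force())
ctrl.set_gripper(0,f_grip=45);ctrl.hold(.2);print(ctrl.get_width()*92,ctrl.get_force())
pickle.dump((ctrl.get_tool_pos(),ctrl.get_orientation(),yaw),open("grasp.pkl","wb"))
ctrl.move_linear(np.array([c[0],c[1],180]),v=120);ctrl.hold(.3)
print(ctrl.get_tool_pos(),ctrl.get_force(),ctrl.get_width()*92,ctrl.get_q().round(),ctrl.get_time_s())
w=wcap(vision,ctrl);cv2.imwrite("pics/held.png",w["pixels"])
s=vision.capture("scene");cv2.imwrite("pics/held2.png",np.vstack([w["pixels"][:, 120:520],s["pixels"][100:300,150:550]]))
E
```

```text
[ 629.9 -271.5   65. ] [ 520.9 -247.3   65. ] [ 577.9 -260.4   65. ] -12.508568809696625
[ 576.7 -259.9   65. ]
[ 577.4 -260.2   50.8] [ 0.7 -0.5 -0.1]
17.28216091958824 [-0.3  0.9  1.5]
[ 576.4 -259.8  179.4] [-0.5  0.3 -1.2] 17.633130629817817 [ 19.  28.   4.  95.  -2.  56. -79.] 11.075
```

View pics/held2.png

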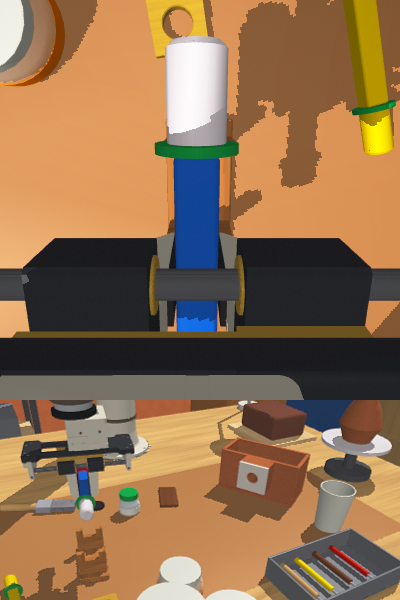

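```bash
cat >> geo.py <<'E'
YAW=121.0
n=np.array([np.cos(np.radians(YAW)),np.sin(np.radians(YAW)),0]);Z=np.array([0,0,1.]);u=np.array([n[1],-n[0],0])
F=np.array([526.9,188.6,0])
def pose(d,lat=0,z=77): return F+d*n+lat*u+z*Z   # d along hole axis from face
def rel(p): 
    p=np.array(p)-F;return np.round([p@n,p@u,p[2]],2)
E
python3 - <<'E'
from geo import *
from workcell import ctrl,vision
R=down(YAW)
ctrl.move_ptp(pose(-135,z=190),R);print(ctrl.get_q().round())
ctrl.move_linear(pose(-118),v=120);ctrl.hold(.4)
f0=np.array(ctrl.get_force());print(rel(ctrl.get_tool_pos()),f0)
w=wcap(vision,ctrl);s=vision.capture("scene");cv2.imwrite("pics/ap.png",np.vstack([w["pixels"][:,120:520],cv2.resize(s["pixels"][130:230,330:480],(400,267),interpolation=2)])[:600])
h=ctrl.move_linear(pose(-57),v=25,until_force=5)
f=np.array(ctrl.get_force())-f0;print(h,rel(ctrl.get_tool_pos()),"axial",f@n,"lat",f@u,"z",f[2],ctrl.get_time_s(),ctrl.get_q().round())
E
```

```text
[ 13.  28. -29.  99.  15.  58.   9.]
[-1.1814e+02  1.0000e-01  7.7290e+01] [ 0.1426016   0.29983378 -0.58997382]
False [-57.99   0.    77.07] axial -5.174013116395986 lat -0.8769401857242511 z -0.948080036306658 16.7417 [  4.  34. -26. 107.  21.  44.  -3.]
```

View pics/ap.png

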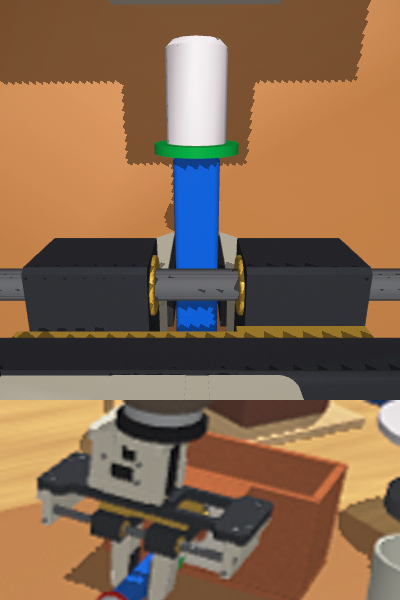

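The go end slid in to TCP depth -58 with only 5 N at the end. I'll check that the collar has seated.

```bash
python3 - <<'E'
from geo import *
from workcell import ctrl,vision
f0=np.array(ctrl.get_force())
h=ctrl.move_linear(pose(-51),v=8,until_force=5);ctrl.hold(.5)
f=np.array(ctrl.get_force());print(h,rel(ctrl.get_tool_pos()),"axial",f@n,"lat",f@u,"z",f[2])
w=wcap(vision,ctrl);cv2.imwrite("pics/home.png",w["pixels"][:250,120:520]);print(ctrl.get_time_s(),ctrl.get_width()*92)
E
```

```text
True [-58.96  -0.96  76.32] axial 1.6909093796889676 lat 0.018164808924057235 z 0.6102898869880495
17.675 17.678375840753922
```

View pics/home.png

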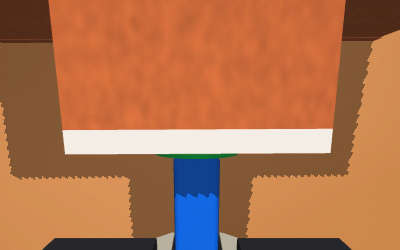

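```bash
python3 - <<'E'
from geo import *
from workcell import ctrl,vision
for k in range(3):
    h=ctrl.move_linear(pose(-52),v=6,until_force=9)
    fs=[]
    for _ in range(4): fs.append(round(float(np.array(ctrl.get_force())@n),1));ctrl.hold(.12)
    print(h,rel(ctrl.get_tool_pos()),fs,ctrl.get_time_s())
    if max(map(abs,fs))>6: break
E
```

```text
True [-58.17  -0.99  76.37] [-1.2, -0.9, -0.6, -0.0] 18.9083
True [-58.25  -1.09  76.52] [-0.8, -1.2, -1.3, -0.3] 20.0583
True [-58.22  -1.2   76.67] [-0.7, -0.6, 0.5, 0.2] 21.225
```

The collar stops repeatably at TCP depth -58.2, so the go end is home. Next I'll withdraw, turn the gauge and bring up the no-go end.

```bash
python3 - <<'E'
from geo import *
from workcell import ctrl,vision
ctrl.move_linear(pose(-118,-.5,76.6),v=60)
ctrl.move_linear(pose(-135,z=190),v=150)
R=down(YAW-180)
ctrl.move_ptp(pose(-135,z=190),R);print(ctrl.get_q().round(),ctrl.get_time_s())
ctrl.move_linear(pose(-98,-.4,76.7),v=120);ctrl.hold(.4)
print(rel(ctrl.get_tool_pos()),ctrl.get_force(),ctrl.get_orientation().round(3).tolist())
w=wcap(vision,ctrl);cv2.imwrite("pics/ng.png",w["pixels"][:250,120:520])
h=ctrl.move_linear(pose(-67,-.4,76.7),v=15,until_force=5)
print(h,rel(ctrl.get_tool_pos()),np.array(ctrl.get_force())@n,ctrl.get_time_s(),ctrl.get_q().round())
E
```

```text
[ -58.   51.   77.  101.  -52.   73. -116.] 25.15
[-98.08  -0.29  76.91] [ 0.70317056 -0.22716146 -1.5854126 ] [[0.515, -0.857, 0.0], [-0.857, -0.515, 0.0], [-0.0, -0.0, -1.0]]
True [-73.33  -0.71  76.53] -0.5569654806177384 28.2917 [ -62.   57.   70.  108.  -61.   64. -116.]
```

```bash
python3 - <<'E'
from geo import *
from workcell import ctrl,vision
d=-73
while d<-66:
    ctrl.move_linear(pose(d,-.4,76.7),v=15);ctrl.hold(.05)
    f=np.mean([ctrl.get_force() for _ in range(3)],axis=0);a=f@n
    print(round(d,1),rel(ctrl.get_tool_pos()),"ax %.1f lat %.1f z %.1f"%(a,f@u,f[2]))
    if a<-8:break
    d+=.5
print(ctrl.get_time_s())
E
```

```text
-73 [-73.32  -0.58  76.6 ] ax -2.2 lat -0.3 z -1.2
-72.5 [-73.24  -0.55  76.76] ax -4.7 lat -0.4 z -2.1
-72.0 [-73.26  -0.6   76.88] ax -5.7 lat -0.9 z -2.4
-71.5 [-73.2   -0.59  76.97] ax -7.6 lat -0.3 z -2.7
-71.0 [-73.2   -0.63  77.05] ax -8.3 lat 0.3 z -3.0
29.7917
```

```bash
python3 - <<'E'
from geo import *
from workcell import ctrl,vision
for _ in range(5):
    ctrl.hold(.3);print(round(float(np.array(ctrl.get_force())@n),1),rel(ctrl.get_tool_pos()))
w=wcap(vision,ctrl);s=vision.capture("scene");cv2.imwrite("pics/ng2.png",np.vstack([w["pixels"][:250,120:520],cv2.resize(s["pixels"][130:230,330:480],(400,267),interpolation=2)]))
print(ctrl.get_time_s())
E
```

```text
-7.5 [-73.22  -0.63  77.06]
-6.6 [-73.2   -0.64  77.05]
-8.3 [-73.19  -0.64  77.04]
-8.1 [-73.2   -0.62  77.05]
-9.0 [-73.22  -0.63  77.06]
31.3917
```

View pics/ng2.png

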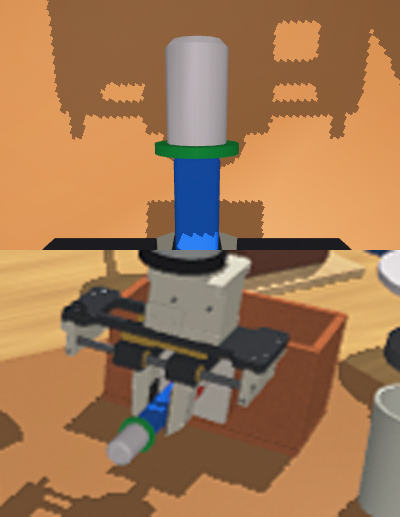

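The force held steady at 7–9 N for 1.5 s. The depth alone doesn't rule out the plug resting on the face, so I'll do a gentle sideways wall-feel. It should be confined if the plug is in the recess.

```bash
python3 - <<'E'
from geo import *
from workcell import ctrl,vision
ctrl.move_linear(pose(-75.5,-.4,76.7),v=15);ctrl.hold(.2)
for s in(1,-1):
    h=ctrl.move_linear(pose(-75.5,-.4+5*s,76.7),v=10,until_force=5)
    print(s,h,rel(ctrl.get_tool_pos()),np.array(ctrl.get_force())@u)
    ctrl.move_linear(pose(-75.5,-.4,76.7),v=15)
print(ctrl.get_time_s())
E
```

```text
1 True [-75.32   1.24  75.82] -1.0773993792748429
-1 True [-75.4   -2.71  76.62] 2.2721177168755284
33.5583
```

It's confined to about ±2 mm around lateral -0.7, so the no-go end is in the recess and was on its floor. I'll press once more with it centred, then return it to the cradle.

```bash
python3 - <<'E'
from geo import *
from workcell import ctrl,vision
ctrl.move_linear(pose(-71,-.7,76.7),v=12);ctrl.hold(1.)
f=np.array(ctrl.get_force());print(rel(ctrl.get_tool_pos()),f@n)
ctrl.move_linear(pose(-98,-.7,76.7),v=60)
ctrl.move_linear(pose(-135,z=190),v=150)
p,_,yaw=pickle.load(open("grasp.pkl","rb"));c=np.array([576.7,-259.9,0])
ctrl.move_ptp(c+170*Z,down(yaw));ctrl.hold(.3);print(ctrl.get_q().round(),ctrl.get_tool_pos())
ctrl.move_linear(c+75*Z,v=120)
h=ctrl.move_linear(c+49.5*Z,v=25,until_force=5);print(h,ctrl.get_tool_pos(),ctrl.get_force())
s=vision.capture("scene");w=wcap(vision,ctrl)
cv2.imwrite("pics/pl.png",np.vstack([w["pixels"][:250,120:520],cv2.resize(s["pixels"][190:290,180:330],(400,267),interpolation=2)]))
print(ctrl.get_time_s())
E
```

```text
[-73.27  -1.    77.04] -5.032813505852785
[-19.  44.  62.  97. -43.  66. -47.] [ 577.16892812 -258.84118387  169.86226897]
True [ 576.45079931 -259.75602716   50.13188818] [0.36207304 0.36262101 5.63078565]
40.1667
```

View pics/pl.png

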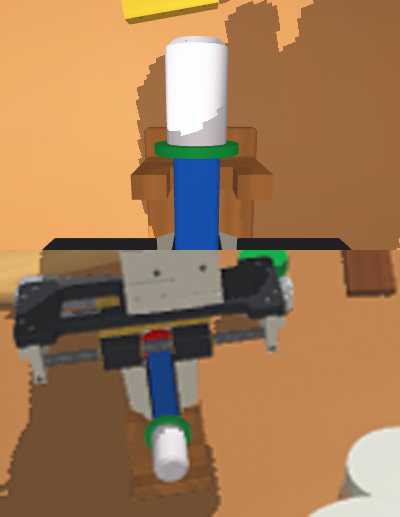

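The gauge is in the slots at the original height, about 50.1. Release and check.

```bash
python3 - <<'E'
from geo import *
from workcell import ctrl,vision
ctrl.set_gripper(.6);ctrl.hold(.2)
p=np.array(ctrl.get_tool_pos())
ctrl.move_linear(p+[0,0,180-p[2]],v=100)
ctrl.move_linear(np.array([515,-248,230.]),v=150);ctrl.hold(.3)
w=wcap(vision,ctrl);s=vision.capture("scene")
im=np.vstack([w["pixels"][:250,120:520],cv2.resize(s["pixels"][190:290,180:330],(400,267),interpolation=2)])
cv2.imwrite("pics/end.png",im)
h,sa,v=cv2.split(cv2.cvtColor(w["pixels"],cv2.COLOR_BGR2HSV));m=((h>100)&(h<130)&(sa>120)&(v>60)).astype(np.uint8);m[235:]=0;m[:,:230]=0;m[:,400:]=0
ys,xs=np.where(m);print(atz(w,(xs.mean(),ys.mean()),65),ctrl.get_time_s(),ctrl.get_force())
E
```

```text
[ 578.18397322 -259.85392605   65.        ] 43.6833 [ 0.57320712 -0.82343279 -0.32388574]
```

View pics/end.png

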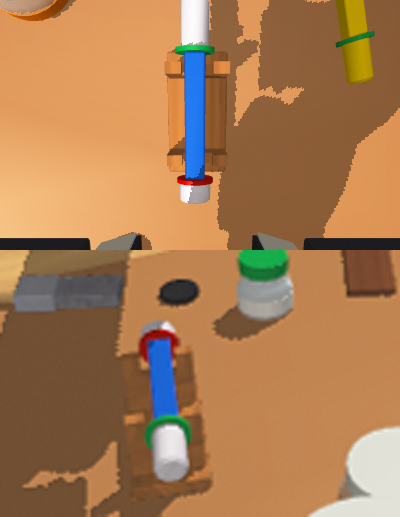

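The gauge lies level in both slots, within 1 mm of where it started, and the gripper is clear.

```bash
python3 -c "
from workcell import ctrl
ctrl.close_job();print(ctrl.get_time_s())"
```

```text
the job is handed in; nothing more can be done
the job is handed in; nothing more can be done
```

The gauge check is done and the job is handed in, at about 44 s on the robot's clock; no verdict is reported back.

- **Go end:** it slid straight in with about 5 N and stopped at the same depth three times (TCP 58.2 mm before the measured face). The wrist camera showed the green collar at the boss face.
- **No-go end:** it stopped firmly in the recess and was held at 7–9 N for 1.5 s. I pressed it again for a second, and it read 5 N at the end.
- **Return:** the gauge is back in its cradle, level in both slots and within 1 mm of where it started. The gripper is open and clear, and I saw no bystander moved in the views I took.

**What disagreed:** the no-go stop was about 2.4 mm shallower than I expected, within my calibration and grip-offset error. Depth alone could not rule out the plug resting on the face. I backed it off slightly and felt sideways: the plug was confined to about ±2 mm, so it was in the recess.

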